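Lock both swing arms of a bench stand with the long pin

TASK

Lock the two swing arms of the small bench stand for carrying: stand the long steel pin in the hole of the stand's top plate, swing the upper and then the lower arm back towards the stand's column until the pin drops through each (feel for it, its holes are out of sight), and leave the pin fully home, its head flat on the top plate. Do not knock over or push away the three small things round the stand (dropper bottle with red top, small white dropper bottle, clear coverslip box).

Things in the scene. Friction and masses are not known exactly. Their poses are not given: they have to be found in the camera images.
- stand: Fixed steel bench stand: base 150 x 110 x 16 mm, three level plates carried by a grey upright column at the back, 82 mm high. Origin on the bench under the vertical spindle about which both arms swing; x points from spindle to column (away from the robot within 0.35 rad), z up. Plates: base z 0 to 16 mm, middle z 36 to 46, top z 66 to 82 (88 x 88 mm).
- bore (a point): Middle of the pin hole's mouth on the top plate's upper face, 82 mm above the bench, 20 mm in front of the spindle axis; axes as the stand's. The hole is 12 mm wide with 1.5 mm chamfers, vertical, and goes on in line through the middle plate and the base. Between them lie the two hub discs, each with one such hole, hidden from sight and never in line at the start.
- upper_level (a point): Point of the bore's axis level with the upper hub's top, 62 mm above the bench (hub z 50 to 62 mm): here the foot of a pin let into the top plate comes to rest. It falls by its own weight when the hub's hole comes under it, and then blocks the upper arm but for about 0.1 rad of play. It may catch on an edge; then press the head lightly.
- lower_level (a point): The same for the lower hub: 32 mm above the bench (hub z 20 to 32 mm). A pin that has passed the upper hub and the middle plate stands here until the lower hub's hole comes under it; then it falls home.
- spindle_top (a point): Top of the steel nut on the spindle, 16 mm across, 86 mm above the bench: the axis of both arms.
- upper_knob (a point): Top centre of the upper arm's black knob, an upright cylinder 16 mm wide, z 75 to 115 mm, on a 10 mm post on a round tray (60 mm across, top z 63 mm); 110 mm from the spindle, left (+y) side. Its hub's hole comes into line when the knob is swung away from the robot, clockwise from above, by 0.25 to 0.65 rad; how far differs each time, as the arm is clamped to its hub at any angle.
- lower_knob (a point): The same for the lower arm, on the right (-y) side: knob 16 mm wide, z 75 to 115 mm, tray top z 33 mm, 110 mm from the spindle; swung away from the robot, anticlockwise from above, by 0.25 to 0.65 rad. Both arms need 1 to 2 N at the knob, stay where left, may overshoot 0.45 rad to a stop and be swung back; one left pressed against the pin jams it.
- pin: Loose steel pin, 102 mm long, about 70 g: shank 10 mm wide and 76 mm long with a 4 mm tapered foot, under a cylindrical head 18 mm wide, 26 mm high. Origin at the centre of its foot, z towards the head. At the start it stands in the park block, foot 6 mm above the bench, head z 82 to 108 mm; fully home in the stand its foot is again 6 mm above the bench.
- park: Fixed grey plastic block 46 x 46 x 36 mm in which the pin stands at the start, in a hole 11.5 mm wide and 30 mm deep; to the left or to the right of the stand. Origin at the centre of its underside.
- bottle: Bystander: brown dropper bottle with a red top, 42 mm in diameter, 122 mm high, on the other side of the stand from the park block; origin at the centre of its underside.
- dropper: Bystander: small white dropper bottle 27 mm in diameter, 66 mm high, to the left of the stand; origin at the centre of its underside.
- coverslips: Bystander: clear coverslip box 74 x 92 x 26 mm, to the right of the stand; origin at the centre of its underside.

How it is judged:
By the outcome, as a careful person would: the job done as asked, in the order asked, and still so for the second after the job is handed in, with the robot touching nothing.
It also fails if it takes over 67 s, if anything falls off the work surface, if the arm or the gripper's body presses on something with over 40 N, if the wrist force passes 120 N, or if a joint passes its speed limit or range.

ROBOT

A 6-joint arm with a two-finger parallel gripper is mounted at the origin on a cart in front of the work surface, level with it; the furniture and walls round the work are solid. World frame = base frame: x ahead of the robot, y to its left, z up, the work surface at z = 0. Lengths are in m, angles in rad, forces in N, time in s.
With the tool pointing down it reaches from about 0.35 to 0.975 m from the base axis. Payload 4.9 kg.
Tool frame: the origin (TCP) lies midway between the tips of the shut fingers; the grasp point (between the pads) lies 19 mm behind it; z points along the fingers, y is the direction in which the jaws open and shut (so a half turn about z gives the same grasp; the last joint's range is limited). The gripper opens to 85 mm and grips with 20 to 120 N. Pads are 22 mm wide; open, the fingers measure 114 mm over their backs; the gripper's body (76 mm by 85 mm) begins 54 mm behind the grasp point. The pads swing forward as they close: fully open they stand 13 mm farther back than shut.
Start: joints at [1.104, 0.053, 1.613, -0, 1.476, -0.119], TCP at [0.213, 0.588, 0.231] pointing down, gripper open.
Joint ranges: [-3.01, 3.01], [-1.01, 2.22], [0.06, 2.58], [-1.02, 4.17], [0.09, 2.62], [-3.14, 3.14]. Speed limits (rad/s): [2.57, 2.57, 3.14, 3.14, 3.14, 3.14].

INTERFACE

Orientations are given as a rotation vector (axis times angle).
In Python, from station import ctrl gives the robot as it stands.
- The arm moves only by the tool play_rows, never from a script. Its argument "motion" is a list that holds one entry, the list of rows, each a list of 7 numbers: the closure, from -1 (fully open) to 1 (shut), then the shift along the tool's x, y, z in cm, then the turn, a rotation vector about the tool's x, y, z in degrees. A call has 1 to 20 rows; each row is the pose to reach, as a shift and turn from the pose measured when the call began, along the tool's axes at that moment; what a row does not reach only later rows make up. A row lasts 1/8 s, in which the tool goes at most 62.5 mm and 10.7 degrees, less where a joint would pass 70% of its speed; a pose out of reach is approached as far as the arm can. A call with a gripper value outside its range is refused whole. The fingers move at their own pace and stop on an object; "newtons" is the grip in N (left out, the last holds). Time passes only in rows, so rows that repeat a pose let the fingers close. It gives the time, the measured TCP pose, the force and the opening at its end, in the units of the state.
- ctrl.get_obs(): the state, without advancing time (a new reading comes with each control period).
- ctrl.get_image(name): name is "scene" or "top" or "wrist"; returns a dict with "color" (420x560x3 uint8, red, green, blue), "mtx" (3x3 intrinsics, pixels), "T" (4x4, takes a point from camera to world coordinates). Camera axes: x right, y up, looking along -z (the intrinsics and any distortion apply to the point x, -y, -z); pixel columns grow to the right and rows downward; lengths in m; the calibration is good to about 2 mm. A picture is of the moment at which its call begins. There is no depth.
- ctrl.finish_job(): hands the job in, once; it reports no verdict.
The state is a dict: "t": time; "q": joint angles; "dq": joint speeds; "effort": joint torques, N m; "tool_pos": TCP position; "tool_rot": TCP orientation; "contact_force": force on the tool from outside, world axes, zero at the start; "wrist_torque": the same for the moment, N m; "opening": finger opening in m.
Only numpy, scipy, OpenCV 4.12 (cv2) and the standard library are available. Lean on these libraries where they do the work, as an engineer would, in place of code of your own. Each camera call takes 0.05 s, during which the arm holds its last target.

## Working session

There is one attempt and no reset: what is moved stays moved. The work goes in short steps, Python scripts to look and compute and a tool call to move; the robot and the scene stay as the last step left them, time stands still between calls to the robot, and variables do not carry over. Pictures are saved under pics/ and viewed, and the job is handed in when it is done.

Besides the shell and the picture viewer there is one more tool, called after "Request:" as name(argument=value, ...), one argument or row to a line, values as JSON. play_rows: Moves the arm, as the interface text tells. Its arguments: {"type":"object","properties":{"motion":{"type":"array"},"newtons":{"type":"number"}},"required":["motion"]}

```bash
ls; mkdir -p pics
cat > h.py <<'E'
from station import ctrl
import numpy as np, cv2
from scipy.spatial.transform import Rotation as R
def snap(n,f):
    im=ctrl.get_image(n); cv2.imwrite('pics/'+f+'.png',im['color'][:,:,::-1]); np.savez('pics/'+f+'.npz',**im); return im
def ray(f,u,v,z):
    im=np.load('pics/'+f+'.npz'); K=im['mtx'];T=im['T']
    d=np.linalg.inv(K)@[u,v,1]; d=T[:3,:3]@[d[0],-d[1],-d[2]]; o=T[:3,3]
    return o+d*(z-o[2])/d[2]
def proj(f,P):
    im=np.load('pics/'+f+'.npz'); K=im['mtx'];T=im['T']
    c=T[:3,:3].T@(np.array(P)-T[:3,3]); c=K@[c[0],-c[1],-c[2]]; return c[:2]/c[2]
def crop(f,x0,y0,x1,y1,s,o):
    i=cv2.imread('pics/'+f+'.png')[y0:y1,x0:x1]; cv2.imwrite('pics/'+o+'.png',cv2.resize(i,None,fx=s,fy=s,interpolation=cv2.INTER_CUBIC))
E
python3 - <<'E'
from h import *
np.set_printoptions(precision=4,suppress=True)
o=ctrl.get_obs(); print(o)
for n in ['scene','top','wrist']:
    im=snap(n,n+'0'); print(n,im['mtx'],im['T'],im.keys())
E
```

```text
pics
{'t': 0.0, 'q': array([ 1.1039,  0.0534,  1.6143, -0.    ,  1.476 , -0.119 ]), 'dq': array([ 0.0005, -0.0012,  0.0006, -0.0005, -0.0024,  0.0004]), 'effort': array([ -0.002 , -39.3675, -37.0172,  -0.0002,   0.007 ,  -0.    ]), 'tool_pos': array([0.2128, 0.587 , 0.23  ]), 'tool_rot': array([-0.5436, -3.0936,  0.0032]), 'contact_force': array([0.6622, 0.169 , 0.5739]), 'wrist_torque': array([0.0122, 0.0361, 0.025 ]), 'opening': 0.08523782920763001}
scene [[500.4747   0.     283.6398]
 [  0.     500.4747 206.1006]
 [  0.       0.       1.    ]] [[-0.5252  0.3387 -0.7807 -0.3919]
 [-0.851  -0.2138  0.4797  0.548 ]
 [-0.0044  0.9163  0.4005  0.5847]
 [ 0.      0.      0.      1.    ]] dict_keys(['color', 'mtx', 'T'])
top [[505.3791   0.     276.4845]
 [  0.     505.3791 203.6837]
 [  0.       0.       1.    ]] [[ 0.0156  0.9916 -0.1284  0.3607]
 [-0.9999  0.0146 -0.0082 -0.0203]
 [-0.0062  0.1285  0.9917  1.2373]
 [ 0.      0.      0.      1.    ]] dict_keys(['color', 'mtx', 'T'])
wrist [[357.9149   0.     278.8002]
 [  0.     357.9149 211.5999]
 [  0.       0.       1.    ]] [[ 0.3406 -0.9066 -0.2492  0.1502]
 [ 0.9402  0.3279  0.0921  0.6091]
 [-0.0017 -0.2657  0.9641  0.3734]
 [ 0.      0.      0.      1.    ]] dict_keys(['color', 'mtx', 'T'])
```

View pics/scene0.png

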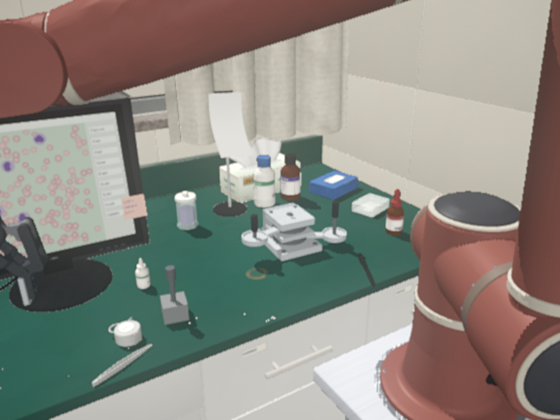

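View pics/top0.png

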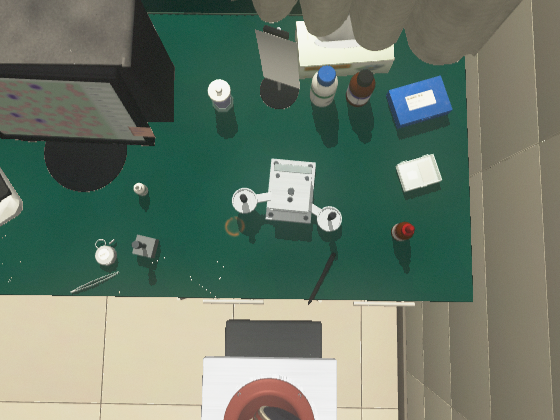

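The top view shows the stand at about (290,190), the upper knob near (243,198), the lower knob near (330,217), and the pin in its block near (143,245). I'll enlarge these next.

Run:
```python
from h import *
crop('top0',220,145,360,245,5.6,'c1'); crop('top0',120,165,190,265,6,'c2'); crop('scene0',230,190,360,265,6,'c3'); crop('scene0',120,250,220,330,6,'c4')
```

```text
(no output)
```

View pics/c1.png

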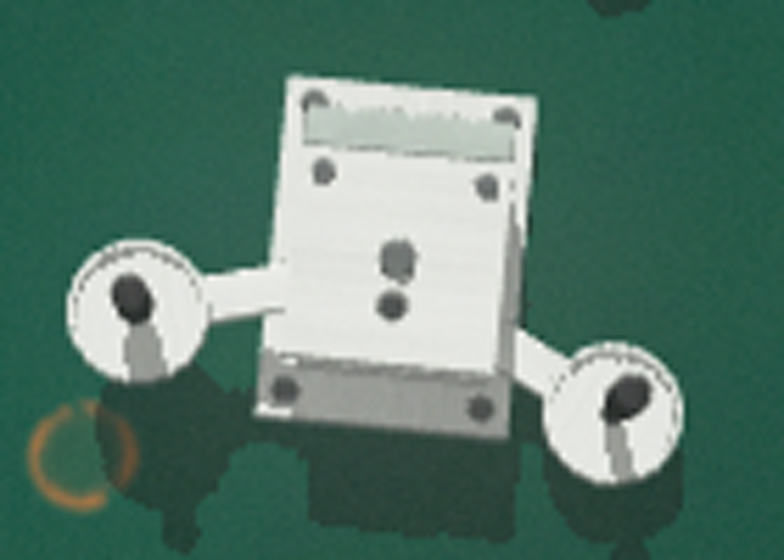

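View pics/c2.png

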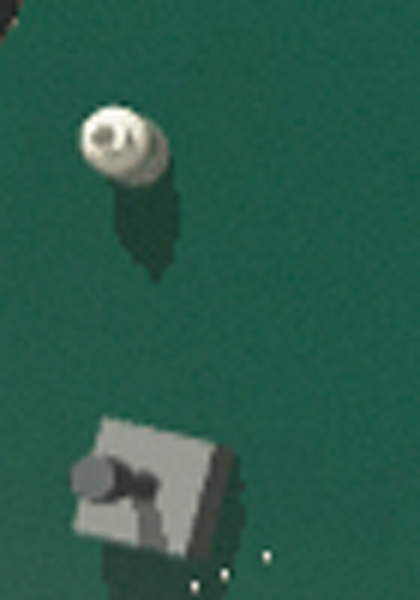

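View pics/c3.png

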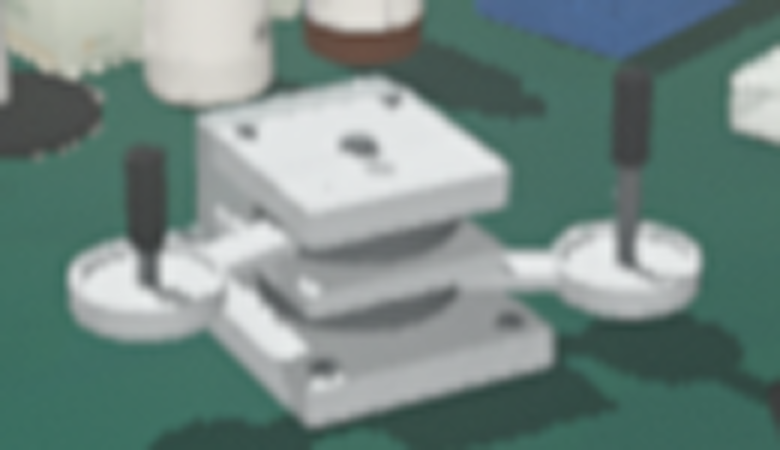

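View pics/c4.png

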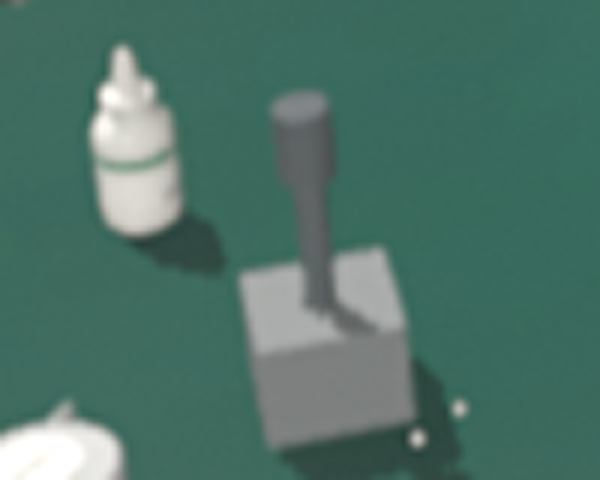

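Run:
```python
from h import *
np.set_printoptions(precision=4,suppress=True)
c1=lambda x,y,z:ray('top0',220+x/5.6-.4,145+y/5.6-.4,z)
c2=lambda x,y,z:ray('top0',120+x/6-.4,165+y/6-.4,z)
c3=lambda x,y,z:ray('scene0',230+x/6-.4,190+y/6-.4,z)
c4=lambda x,y,z:ray('scene0',120+x/6-.4,250+y/6-.4,z)
print('bore',c1(391,305,.082),c3(380,167,.082)); print('nut',c1(398,258,.086),c3(358,146,.086))
fl,fr=c1(262,350,.082),c1(497,375,.082);print('front',fl,fr,np.hypot(*(fl-fr)[:2]), np.arctan2(*(fl-fr)[[0,1]]))
fl,fr=c3(310,212,.082),c3(509,168,.082);print('front sc',fl,fr,np.hypot(*(fl-fr)[:2]),np.arctan2(*(fl-fr)[[0,1]]))
bl=c3(200,118,.082);print('bl',bl,'br',c3(375,77,.082))
print('uk',c1(129,292,.115),c3(146,152,.115)); print('lk',c1(635,391,.115),c3(633,72,.115))
print('uk tray',c1(138,310,.066));print('lk tray',c1(613,413,.036))
print('pin',c2(96,478,.108),c4(302,103,.108))
for p in [(104,418),(220,445),(188,556),(74,530)]: print('park',c2(*p,.036))
print('dropper',c2(108,133,.06), ray('scene0',395,230,.0),ray('top0',403,230,.1))
```

```text
bore [ 0.5214 -0.0404  0.082 ] [ 0.5186 -0.0374  0.082 ]
nut [ 0.5404 -0.043   0.086 ] [ 0.5328 -0.0361  0.086 ]
front [0.502  0.0124 0.082 ] [ 0.4931 -0.0843  0.082 ] 0.09710451004017805 0.09190335460924207
front sc [0.4983 0.0075 0.082 ] [ 0.4905 -0.0802  0.082 ] 0.08810540352822295 0.08905469843449902
bl [ 0.5985 -0.0005  0.082 ] br [ 0.5961 -0.0846  0.082 ]
uk [0.5206 0.0652 0.115 ] [0.5169 0.0681 0.115 ]
lk [ 0.4837 -0.1374  0.115 ] [ 0.4807 -0.1327  0.115 ]
uk tray [0.52  0.065 0.066]
lk tray [ 0.4828 -0.1363  0.036 ]
pin [0.4108 0.3024 0.108 ] [0.4099 0.3048 0.108 ]
park [0.4378 0.321  0.036 ]
park [0.4278 0.2744 0.036 ]
park [0.3839 0.285  0.036 ]
park [0.3934 0.3306 0.036 ]
dropper [0.5486 0.3183 0.06  ] [ 0.4584 -0.3172  0.    ] [ 0.4524 -0.2965  0.1   ]
```

```bash
cat >> h.py <<'E'
def Rpsi(p):
    y=np.array([np.cos(p),np.sin(p),0]); z=np.array([0,0,-1.]); return np.array([np.cross(y,z),y,z]).T
def delta(pos,psi,o=None):
    o=o or ctrl.get_obs(); R0=R.from_rotvec(o['tool_rot']).as_matrix()
    s=R0.T@(np.array(pos)-o['tool_pos'])*100
    r=R.from_matrix(R0.T@Rpsi(psi)).as_rotvec(degrees=True)
    return np.round(s,2),np.round(r,1)
def st():
    o=ctrl.get_obs(); R0=R.from_rotvec(o['tool_rot']).as_matrix()
    print('t%.2f'%o['t'],'pos',np.round(o['tool_pos'],4),'psi %.3f'%np.arctan2(R0[1,1],R0[0,1]),'F',np.round(o['contact_force'],1),'op %.4f'%o['opening'],'z',np.round(R0[:,2],3)); return o
E
python3 - <<'E'
from h import *
st(); print(delta([.4105,.3035,.20],.6))
E
```

```text
t0.15 pos [0.2128 0.5871 0.2303] psi 1.223 F [-0.7  0.5 -0.4] op 0.0856 z [-0.001 -0.001 -1.   ]
(array([-28.25, -19.92,   3.06]), array([-0.1,  0. , 35.7]))
```

Request:
play_rows(
  motion=[
    [[-1,-28.25,-19.9,3.0,0,0,35.7],[-1,-28.25,-19.9,3.0,0,0,35.7],[-1,-28.25,-19.9,3.0,0,0,35.7],[-1,-28.25,-19.9,3.0,0,0,35.7],[-1,-28.25,-19.9,3.0,0,0,35.7],[-1,-28.25,-19.9,3.0,0,0,35.7],[-1,-28.25,-19.9,3.0,0,0,35.7],[-1,-28.25,-19.9,3.0,0,0,35.7],[-1,-28.25,-19.9,3.0,0,0,35.7]],
  ],
)

```text
t: 1.27
tool_pos: [0.4099, 0.3047, 0.2007]
tool_rot: [-1.463, -2.78, 0.002]
contact_force: [-0.3, 0.2, -0.0]
opening: 0.0856
```

Run:
```python
from h import *
snap('wrist','w1'); st(); print(proj('w1',[.4105,.3035,.108]),proj('w1',[.4105,.3035,.036]))
crop('w1',0,0,560,420,1.4,'w1c')
```

```text
t1.32 pos [0.41   0.3047 0.2007] psi 0.602 F [ 0.2 -0.1 -0.1] op 0.0851 z [-0.001 -0.001 -1.   ]
[278.85887685 214.67058676] [278.88718687 192.1984633 ]
```

View pics/w1c.png

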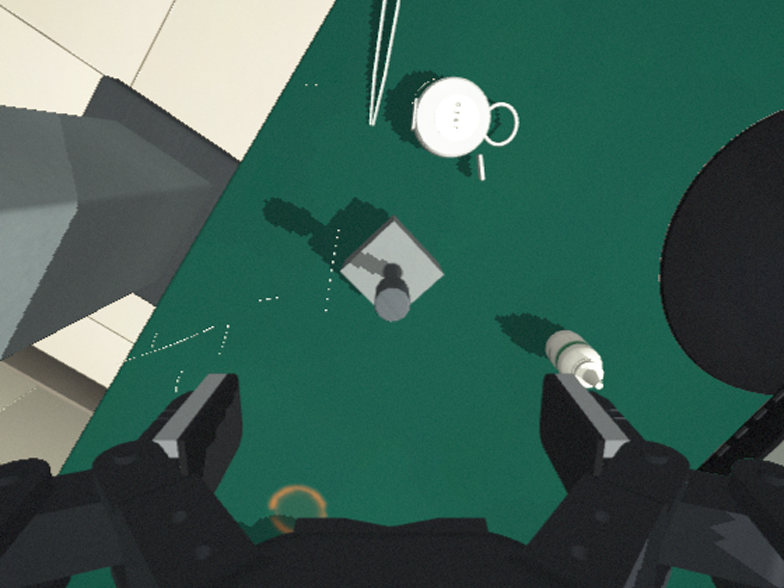

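The wrist view shows the pin's head top at about (280,217), within 2 px of the prediction.

Run:
```python
from h import *
print(ray('w1',280,217,.108)); p=ray('w1',279.7,216.8,.108)
print(delta([.4105,.304,.083],.6))
```

```text
[0.41208694 0.30257313 0.108     ]
(array([-0.08,  0.02, 11.77]), array([-0.1,  0. ,  0.1]))
```

Run:
```python
from h import *
print(delta([.4112,.303,.080],.6))
```

```text
(array([-0.2 ,  0.02, 12.07]), array([-0.1,  0. ,  0.1]))
```

Request:
play_rows(
  motion=[
    [[-1,-0.2,0,6,0,0,0],[-1,-0.2,0,12,0,0,0],[-1,-0.2,0,12.1,0,0,0],[0.2,-0.2,0,12.1,0,0,0],[0.8,-0.2,0,12.1,0,0,0],[0.8,-0.2,0,12.1,0,0,0],[0.8,-0.2,0,12.1,0,0,0],[0.8,-0.2,0,12.1,0,0,0]],
  ],
  newtons=40,
)

```text
t: 2.33
tool_pos: [0.4119, 0.3033, 0.0813]
tool_rot: [1.463, 2.779, 0.001]
contact_force: [-1.1, -0.7, 6.4]
opening: 0.0167
```

Run:
```python
from h import *
snap('wrist','w2'); st()
```

```text
t2.38 pos [0.4119 0.3033 0.0813] psi 0.602 F [-1.6 -0.8  5.9] op 0.0166 z [ 0.001 -0.    -1.   ]
```

View pics/w2.png

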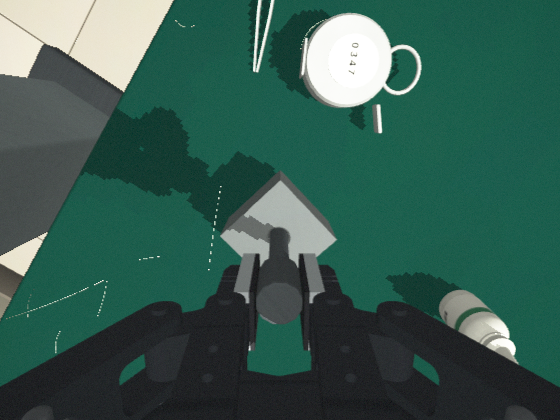

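The pin is held between the pads, with its head at (280,303). I'll lift it and carry it to above the bore.

Request:
play_rows(
  motion=[
    [[0.8,0,0,-5,0,0,0],[0.8,0,0,-10,0,0,0],[0.8,0,0,-14,0,0,0],[0.8,0,0,-14,0,0,0]],
  ],
  newtons=60,
)

```text
t: 2.88
tool_pos: [0.4137, 0.3044, 0.2256]
tool_rot: [1.461, 2.775, 0.011]
contact_force: [0.3, -0.5, -2.0]
opening: 0.0164
```

Run:
```python
from h import *
snap('wrist','w3'); st(); print(delta([.50,-.04,.221],0))
```

```text
t2.92 pos [0.4124 0.3037 0.2227] psi 0.602 F [-0.7 -0.1 -1.5] op 0.0162 z [ 0.004  0.001 -1.   ]
(array([-33.29, -12.23,   0.16]), array([ 0.2,  0. , 34.5]))
```

View pics/w3.png

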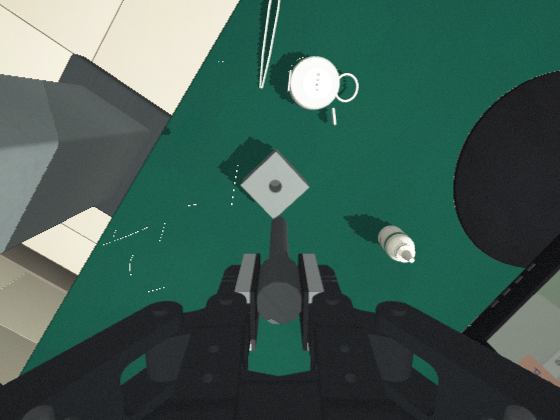

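Run:
```python
from h import *
st(); print(delta([.52,-.039,.221],0))
```

```text
t2.92 pos [0.4124 0.3037 0.2227] psi 0.602 F [-0.7 -0.1 -1.5] op 0.0162 z [ 0.004  0.001 -1.   ]
(array([-34.34, -10.52,   0.17]), array([ 0.2,  0. , 34.5]))
```

Request:
play_rows(
  motion=[
    [[0.8,-5.7,-1.75,0,0,0,5.8],[0.8,-11.4,-3.5,0,0,0,11.5],[0.8,-17.2,-5.26,0.1,0,0,17.2],[0.8,-22.9,-7,0.1,0,0,23],[0.8,-28.6,-8.8,0.1,0,0,28.8],[0.8,-34.35,-10.5,0.2,0,0,34.5],[0.8,-34.35,-10.5,0.2,0,0,34.5],[0.8,-34.35,-10.5,0.2,0,0,34.5],[0.8,-34.35,-10.5,0.2,0,0,34.5]],
  ],
)

```text
t: 4.05
tool_pos: [0.5196, -0.0376, 0.2196]
tool_rot: [2.219, 2.223, 0.005]
contact_force: [0.1, 0.8, 0.2]
opening: 0.0164
```

Run:
```python
from h import *
for n in ['wrist','scene','top']: snap(n,n[0]+'4')
st(); crop('w4',150,80,410,340,2.3,'w4c'); crop('s4',230,120,350,260,4,'s4c'); crop('t4',200,130,360,240,4,'t4c')
```

```text
t4.20 pos [ 0.5201 -0.0378  0.2206] psi 0.002 F [-0.5 -0.  -1.3] op 0.0164 z [ 0.004  0.001 -1.   ]
```

View pics/w4c.png

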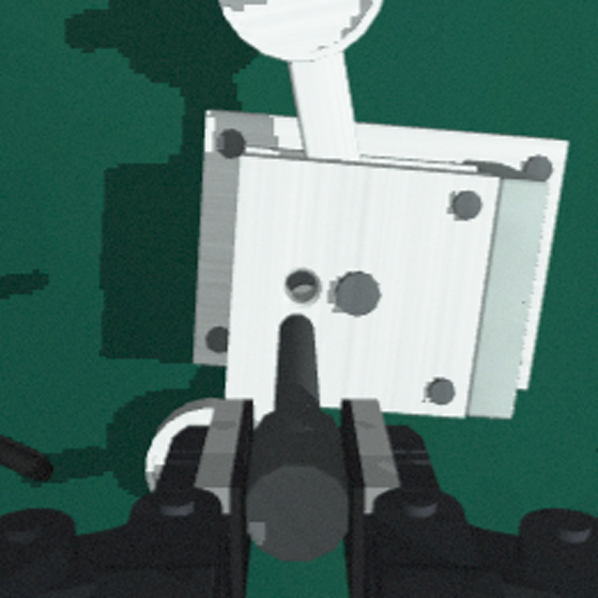

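View pics/s4c.png

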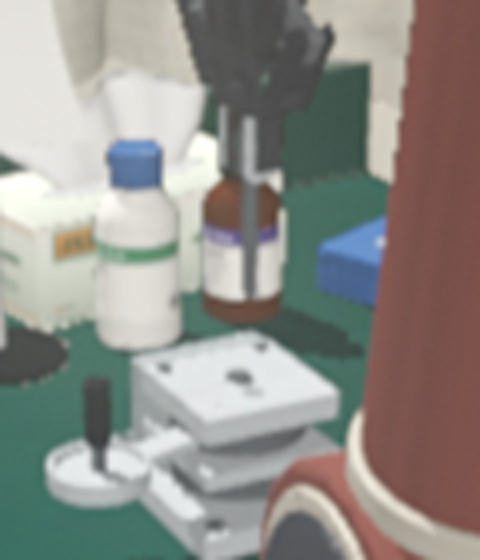

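View pics/t4c.png

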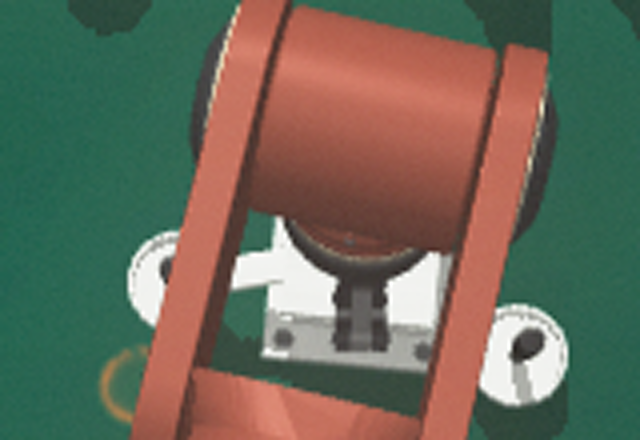

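Run:
```python
from h import *
b=ray('w4',150+303/2.3-.3,80+285/2.3-.3,.082); n=ray('w4',150+357/2.3-.3,80+292/2.3-.3,.086)
print('bore',b,'nut',n)
print('foot',ray('w4',150+296.5/2.3-.3,80+328/2.3-.3,.1453), proj('w4',[.5201,-.0378,.1453]))
h=ray('w4',150+298/2.3,80+512/2.3,.2476); print('head',h, 'scene foot', ray('s4',230+249/4-.4,120+297/4-.4,.1453))
# in w4: foot point
crop('w4',250,190,310,240,10,'w4d')
```

```text
bore [ 0.52271346 -0.04186958  0.082     ] nut [ 0.54144254 -0.04336382  0.086     ]
foot [ 0.52022386 -0.0383582   0.1453    ] [278.4194721  221.46756011]
head [ 0.52024358 -0.03726802  0.2476    ] scene foot [ 0.5146399  -0.03170403  0.1453    ]
```

View pics/w4d.png

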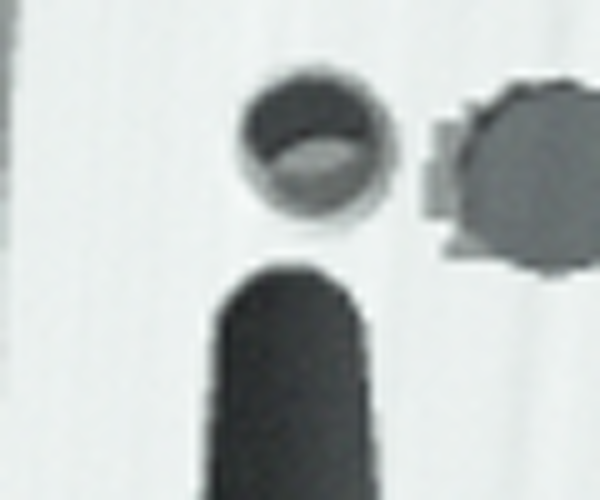

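Run:
```python
from h import *
st(); print(delta([.5228,-.0418,.1645],-.09))
```

```text
t4.20 pos [ 0.5201 -0.0378  0.2206] psi 0.002 F [-0.5 -0.  -1.3] op 0.0164 z [ 0.004  0.001 -1.   ]
(array([-0.41,  0.25,  5.61]), array([ 0.2, -0.1,  5.2]))
```

Request:
play_rows(
  motion=[
    [[0.8,-0.4,0.25,2.5,0.2,0,2],[0.8,-0.4,0.25,5.0,0.2,0,4],[0.8,-0.4,0.25,5.6,0.2,0,5],[0.8,-0.4,0.25,5.6,0.2,0,5],[0.8,-0.4,0.25,5.6,0.2,0,5]],
  ],
)

```text
t: 4.82
tool_pos: [0.5236, -0.0417, 0.166]
tool_rot: [2.313, 2.124, 0.004]
contact_force: [-0.1, 0.2, -1.2]
opening: 0.016
```

Run:
```python
from h import *
for n in ['wrist','scene']: snap(n,n[0]+'5')
st(); crop('w5',220,140,340,260,5,'w5c'); crop('s5',260,170,320,230,8,'s5c')
```

```text
t4.92 pos [ 0.5235 -0.0418  0.1659] psi -0.085 F [ 0.4 -0.2 -1.5] op 0.0161 z [ 0.003  0.001 -1.   ]
```

View pics/w5c.png

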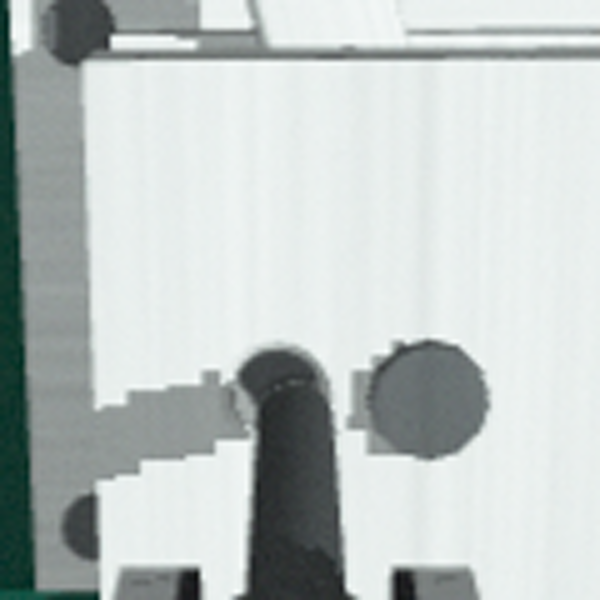

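View pics/s5c.png

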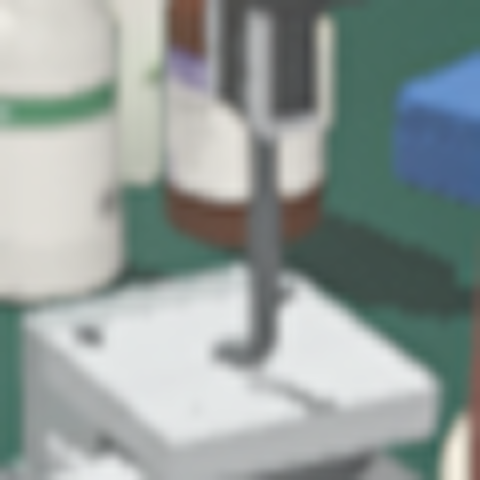

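```bash
python3 - <<'E'
from h import *
f=lambda P:(proj('s5',P)-[260,170])*8
g=lambda P:(proj('w5',P)-[220,140])*5
for n,P in dict(bore=[.5227,-.0418,.082],nut=[.5415,-.0434,.086],foot=[.5235,-.0418,.0906]).items(): print(n,f(P),g(P))
k=lambda x,y,z:ray('w5',220+x/5-.4,140+y/5-.4,z)
print(k(281,391,.082),k(293,400,.0906),k(428,400,.086))
E
python3 -c "
from h import *
crop('w5',255,195,315,240,10,'w5d');crop('scene0',270,195,320,235,12,'s0d')"
```

```text
bore [268.28587533 371.24764285] [280.62596365 386.00443716]
nut [239.20674033 336.03419575] [425.52264454 394.42013311]
foot [266.93959906 344.14290391] [286.65125271 404.27433248]
[ 0.52244989 -0.0421926   0.082     ] [ 0.524124   -0.04101563  0.0906    ] [ 0.54153014 -0.0438903   0.086     ]
```

View pics/w5d.png

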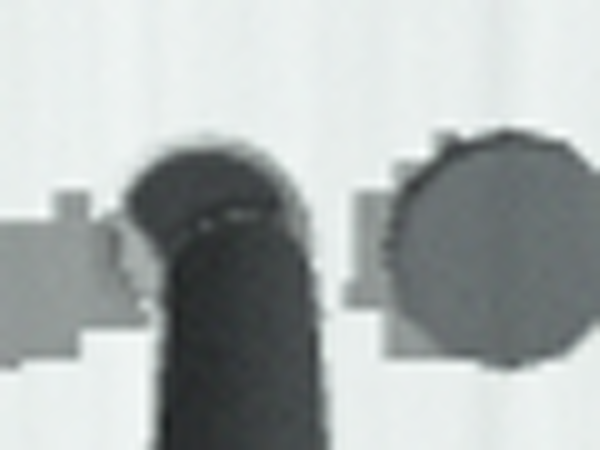

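View pics/s0d.png

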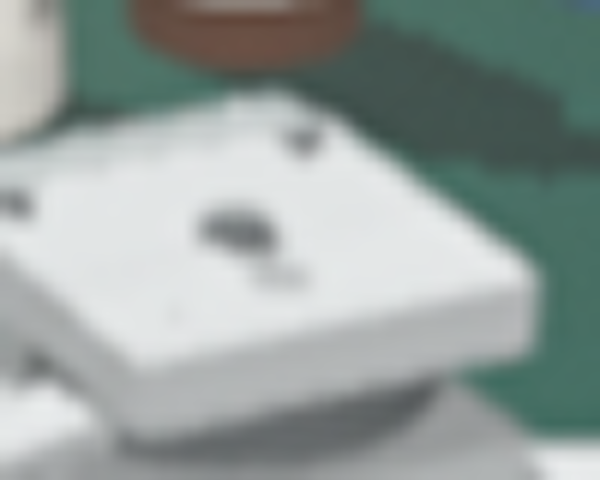

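Run:
```python
from h import *
st(); print(delta([.5218,-.0424,.1423],-.085))
```

```text
t4.92 pos [ 0.5235 -0.0418  0.1659] psi -0.085 F [ 0.4 -0.2 -1.5] op 0.0161 z [ 0.003  0.001 -1.   ]
(array([-0.08, -0.17,  2.36]), array([ 0.1, -0.1, -0. ]))
```

Request:
play_rows(
  motion=[
    [[0.8,-0.08,-0.17,0.2,0.1,0,0],[0.8,-0.08,-0.17,0.4,0.1,0,0],[0.8,-0.08,-0.17,0.8,0.1,0,0],[0.8,-0.08,-0.17,1.2,0.1,0,0],[0.8,-0.08,-0.17,1.4,0.1,0,0],[0.8,-0.08,-0.17,1.4,0.1,0,0]],
  ],
)

```text
t: 5.68
tool_pos: [0.5216, -0.0424, 0.1515]
tool_rot: [-2.314, -2.124, -0.002]
contact_force: [0.1, 0.0, -1.1]
opening: 0.0162
```

Run:
```python
from h import *
for n in ['wrist']: snap(n,n[0]+'6')
st(); crop('w6',220,140,340,260,5,'w6c')
```

```text
t5.72 pos [ 0.5217 -0.0424  0.1518] psi -0.085 F [ 0.3  0.5 -0.8] op 0.0156 z [ 0.001  0.001 -1.   ]
```

View pics/w6c.png

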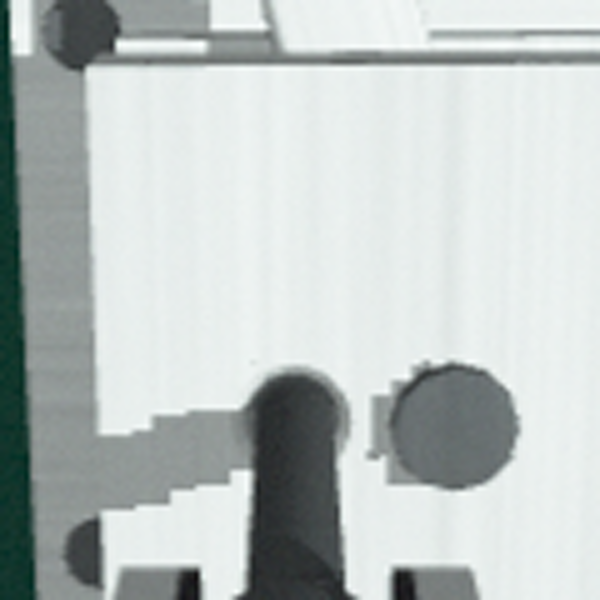

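The pin's foot is in the bore, centred at about (297,400) in the crop. I'll go on down to just above the upper hub.

Request:
play_rows(
  motion=[
    [[0.8,0,0,0.4,0,0,0],[0.8,0,0,0.8,0,0,0],[0.8,0,0,1.2,0,0,0],[0.8,0,0,1.35,0,0,0],[0.8,0,0,1.35,0,0,0]],
  ],
)

```text
t: 6.35
tool_pos: [0.5217, -0.0424, 0.1381]
tool_rot: [-2.314, -2.124, -0.002]
contact_force: [0.4, -0.3, -0.7]
opening: 0.0161
```

Run:
```python
from h import *
st()
```

```text
t6.35 pos [ 0.5217 -0.0424  0.1381] psi -0.085 F [ 0.4 -0.3 -0.7] op 0.0161 z [ 0.     0.001 -1.   ]
```

Request:
play_rows(
  motion=[
    [[0.2,0,0,0,0,0,0],[0.0,0,0,0,0,0,0],[-0.2,0,0,0,0,0,0],[-0.2,0,0,-3,0,0,0],[-0.2,0,0,-7,0,0,0],[-0.2,0,0,-9,0,0,0],[-0.2,0,0,-9,0,0,0]],
  ],
)

```text
t: 7.22
tool_pos: [0.5226, -0.0427, 0.2299]
tool_rot: [2.312, 2.123, 0.005]
contact_force: [0.0, -0.3, 0.3]
opening: 0.0512
```

Run:
```python
from h import *
for n in ['wrist','scene']: snap(n,n[0]+'7')
st(); crop('s7',230,120,370,260,4,'s7c')
print(delta([.520,.064,.185],.2))
```

```text
t7.33 pos [ 0.521  -0.0424  0.2266] psi -0.085 F [ 0.2 -0.5 -1.2] op 0.0515 z [-0.002  0.002 -1.   ]
(array([10.58, -1.  ,  4.18]), array([ -0.1,  -0.1, -16.4]))
```

View pics/w7.png

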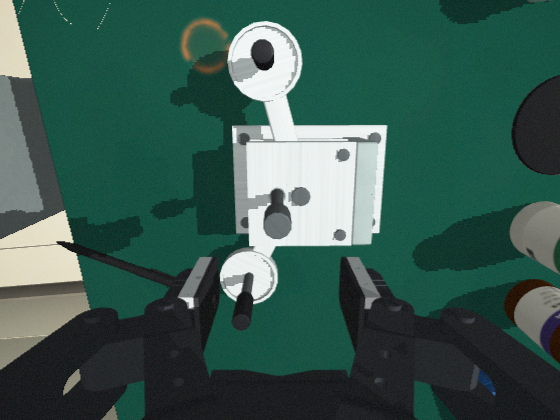

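View pics/s7c.png

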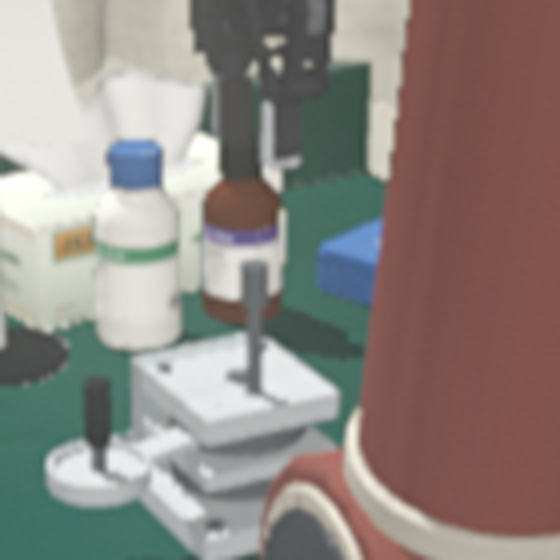

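The pin stands in the top plate, with its head at (277,217). In the wrist view the upper knob's top is at about (263,51) and the lower knob's at about (242,321).

Run:
```python
from h import *
S=np.array([.5415,-.044])
for n,u,v in [('uk',262.5,50),('lk',242,321)]:
    p=ray('w7',u,v,.115); d=p[:2]-S; print(n,p,np.hypot(*d),np.arctan2(d[1],d[0]))
print('pinhead',ray('w7',277,220,.164))
print(delta([.520,.0645,.18],.2))
```

```text
uk [0.52202858 0.06439123 0.115     ] 0.1101262722478646 1.7485407271205973
lk [ 0.48558522 -0.13718489  0.115     ] 0.10867329871739784 -2.1112461902386537
pinhead [ 0.52269684 -0.03942226  0.164     ]
(array([10.63, -1.01,  4.68]), array([ -0.1,  -0.1, -16.4]))
```

Run:
```python
from h import *
print(delta([.5212,.0645,.19],.185),delta([.5212,.0645,.086],.185))
```

```text
(array([10.64, -0.89,  3.68]), array([ -0.1,  -0.1, -15.5])) (array([10.63, -0.87, 14.08]), array([ -0.1,  -0.1, -15.5]))
```

Request:
play_rows(
  motion=[
    [[-0.2,5,-0.4,1.5,0,0,-8],[-0.2,10.6,-0.9,3.5,0,0,-15.5],[-0.2,10.65,-0.9,4.5,0,0,-15.5],[-0.2,10.65,-0.9,4.5,0,0,-15.5]],
  ],
)

```text
t: 7.82
tool_pos: [0.5196, 0.0645, 0.1791]
tool_rot: [-2.003, -2.413, 0.005]
contact_force: [0.3, -0.7, 0.3]
opening: 0.0513
```

Run:
```python
from h import *
snap('wrist','w8'); st(); print(delta([.5212,.0645,.086],.185))
```

```text
t7.88 pos [0.5204 0.064  0.1804] psi 0.184 F [-0.1 -0.3 -0.6] op 0.0511 z [-0.004  0.001 -1.   ]
(array([0.01, 0.12, 9.44]), array([-0.2, -0.1, -0. ]))
```

View pics/w8.png

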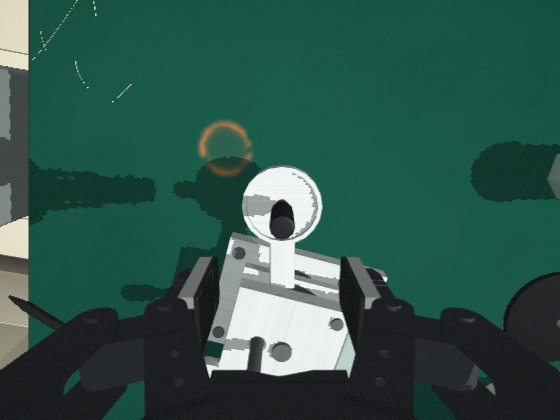

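The knob's top, at (283,227), is centred between the jaws. I'll go down and cage it.

Request:
play_rows(
  motion=[
    [[-0.2,0,0.12,4,-0.2,0,0],[-0.2,0,0.12,8,-0.2,0,0],[-0.2,0,0.12,9.4,-0.2,0,0],[0.2,0,0.12,9.4,-0.2,0,0],[0.42,0,0.12,9.4,-0.2,0,0],[0.42,0,0.12,9.4,-0.2,0,0]],
  ],
  newtons=20,
)

```text
t: 8.62
tool_pos: [0.5225, 0.0642, 0.0884]
tool_rot: [2.007, 2.415, 0.005]
contact_force: [0.7, 0.4, 0.1]
opening: 0.0249
```

Run:
```python
from h import *
snap('wrist','w9'); snap('scene','s9'); st(); crop('s9',230,120,370,260,4,'s9c')
S=np.array([.5415,-.044]); psi0=.185; r=.110
for da in np.arange(0.05,1.0,.05):
    a=1.755-da; P=S+r*np.array([np.cos(a),np.sin(a)]); print(round(da,2),*delta([*P,.086],a-np.pi/2))
```

```text
t8.72 pos [0.522  0.0644 0.0877] psi 0.184 F [ 0.7 -0.6  0.5] op 0.0244 z [ 0.002  0.002 -1.   ]
0.05 [-0.02  0.48  0.18] [ 0.1 -0.1  2.9]
0.1 [-0.07  1.03  0.18] [ 0.1 -0.1  5.7]
0.15 [-0.13  1.57  0.18] [ 0.1 -0.1  8.6]
0.2 [-0.23  2.11  0.18] [ 0.1 -0.1 11.5]
0.25 [-0.35  2.65  0.18] [ 0.1 -0.1 14.3]
0.3 [-0.5   3.18  0.18] [ 0.1 -0.1 17.2]
0.35 [-0.68  3.7   0.18] [ 0.1 -0.1 20.1]
0.4 [-0.88  4.21  0.18] [ 0.1 -0.1 22.9]
0.45 [-1.11  4.71  0.18] [ 0.1 -0.1 25.8]
0.5 [-1.36  5.2   0.18] [ 0.1 -0.1 28.6]
0.55 [-1.63  5.68  0.18] [ 0.1 -0.1 31.5]
0.6 [-1.93  6.14  0.18] [ 0.1 -0.1 34.4]
0.65 [-2.25  6.59  0.18] [ 0.1 -0.1 37.2]
0.7 [-2.6   7.02  0.18] [ 0.1 -0.1 40.1]
0.75 [-2.96  7.43  0.18] [ 0.1 -0.1 43. ]
0.8 [-3.35  7.82  0.18] [ 0.1 -0.1 45.8]
0.85 [-3.75  8.19  0.18] [ 0.1 -0.1 48.7]
0.9 [-4.17  8.55  0.18] [ 0.1 -0.1 51.6]
0.95 [-4.61  8.88  0.18] [ 0.1 -0.1 54.4]
```

View pics/w9.png

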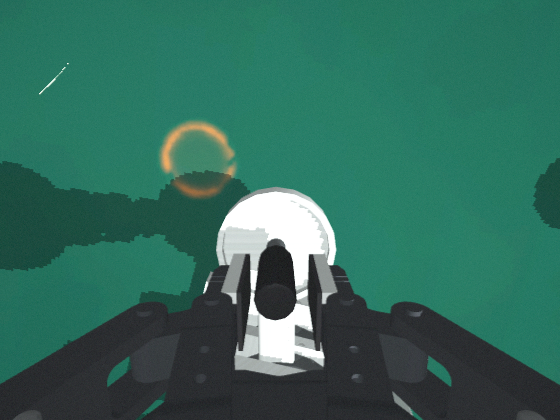

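View pics/s9c.png

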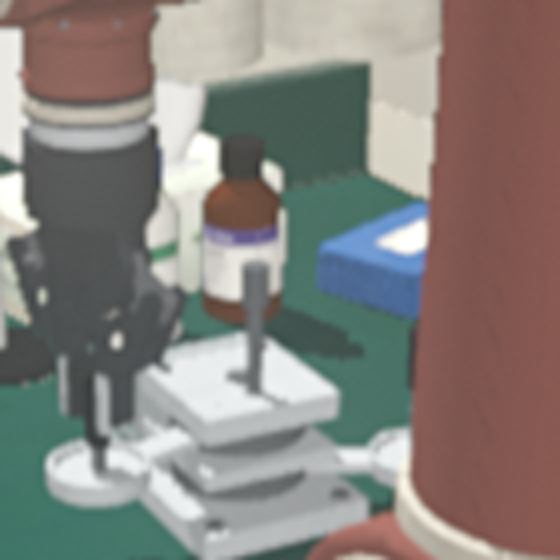

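Request:
play_rows(
  motion=[
    [[0.42,-0.02,0.48,0.15,0,0,2.9],[0.42,-0.07,1.03,0.15,0,0,5.7],[0.42,-0.13,1.57,0.15,0,0,8.6],[0.42,-0.23,2.11,0.15,0,0,11.5],[0.42,-0.29,2.38,0.15,0,0,12.9],[0.42,-0.35,2.65,0.15,0,0,14.3]],
  ],
)

```text
t: 9.48
tool_pos: [0.5488, 0.0658, 0.0865]
tool_rot: [-2.294, -2.146, -0.004]
contact_force: [-1.6, 0.2, 1.0]
opening: 0.0245
```

```bash
cat > sw.py <<'E'
from h import *
import sys
S=np.array([.5415,-.044]); r=.110
tag=sys.argv[1]; base=float(sys.argv[2]); sg=float(sys.argv[3])  # base angle of knob, sign of swing
off=np.pi/2
snap('scene',tag); o=st(); crop(tag,230,160,350,260,5,tag+'c')
d=o['tool_pos'][:2]-S; a=np.arctan2(d[1],d[0]); print('tool r %.4f ang %.3f swung %.3f'%(np.hypot(*d),a,(a-base)*sg))
t=np.array([-np.sin(a),np.cos(a)])*sg; print('Ftan %.1f Frad %.1f'%(o['contact_force'][:2]@t,o['contact_force'][:2]@d/np.hypot(*d)))
da0=(a-base)*sg
for da in [float(x) for x in sys.argv[4:]]:
    A=base+sg*da; P=S+r*np.array([np.cos(A),np.sin(A)]); print(da,*delta([*P,.086],A-np.pi/2 if sg<0 else A+np.pi/2,o))
E
python3 sw.py sa 1.755 -1 .275 .30 .325 .35 .375 .4
```

```text
t9.53 pos [0.5491 0.0658 0.0865] psi -0.067 F [-0.3  0.3 -0. ] op 0.0247 z [ 0.002  0.002 -1.   ]
tool r 0.1101 ang 1.502 swung 0.253
Ftan -0.4 Frad 0.3
0.275 [-0.01  0.24  0.05] [ 0.1 -0.1  1.4]
0.3 [-0.02  0.51  0.05] [ 0.1 -0.1  2.8]
0.325 [-0.04  0.79  0.05] [ 0.1 -0.1  4.2]
0.35 [-0.06  1.06  0.05] [ 0.1 -0.1  5.7]
0.375 [-0.09  1.34  0.05] [ 0.1 -0.1  7.1]
0.4 [-0.13  1.61  0.05] [ 0.1 -0.1  8.5]
```

View pics/sac.png

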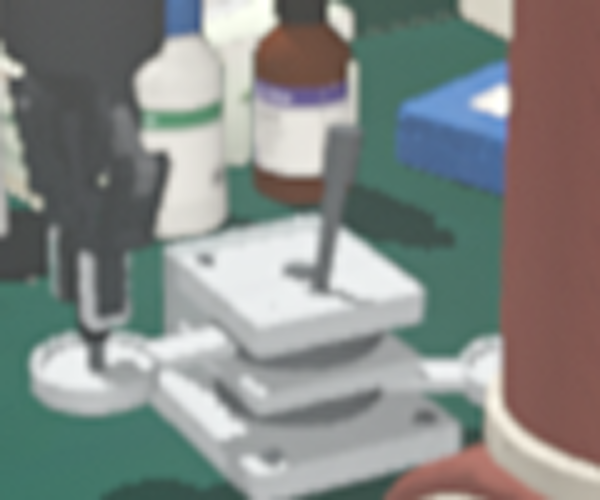

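The pin still stands high, with its head at (343,140). It leans slightly because the hub drags its foot. Continuing.

Request:
play_rows(
  motion=[
    [[0.42,-0.01,0.24,0,0,0,1.4],[0.42,-0.02,0.51,0,0,0,2.8],[0.42,-0.04,0.79,0,0,0,4.2],[0.42,-0.06,1.06,0,0,0,5.7],[0.42,-0.09,1.34,0,0,0,7.1],[0.42,-0.13,1.61,0,0,0,8.5]],
  ],
)

```text
t: 10.28
tool_pos: [0.5652, 0.0634, 0.0864]
tool_rot: [-2.448, -1.968, -0.004]
contact_force: [-1.6, -0.1, 0.6]
opening: 0.0248
```

```bash
python3 sw.py sb 1.755 -1 .425 .45 .475 .5 .525 .55
```

```text
t10.32 pos [0.5655 0.0634 0.0865] psi -0.217 F [-1.6 -0.6  0.1] op 0.0247 z [ 0.002  0.002 -1.   ]
tool r 0.1100 ang 1.351 swung 0.404
Ftan -1.5 Frad -1.0
0.425 [-0.    0.23  0.05] [ 0.1 -0.1  1.3]
0.45 [-0.01  0.5   0.05] [ 0.1 -0.1  2.8]
0.475 [-0.03  0.78  0.05] [ 0.1 -0.1  4.2]
0.5 [-0.05  1.05  0.05] [ 0.1 -0.1  5.6]
0.525 [-0.08  1.33  0.05] [ 0.1 -0.1  7.1]
0.55 [-0.12  1.6   0.05] [ 0.1 -0.2  8.5]
```

View pics/sbc.png

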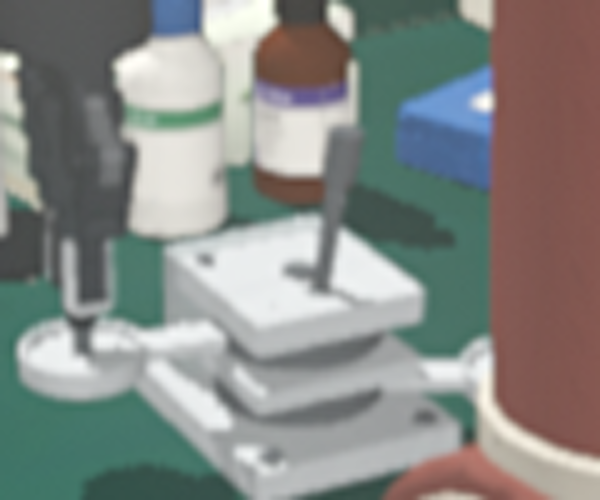

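The pin is still up, at (343,140).

Request:
play_rows(
  motion=[
    [[0.42,0,0.23,0,0,0,1.3],[0.42,-0.01,0.5,0,0,0,2.8],[0.42,-0.03,0.78,0,0,0,4.2],[0.42,-0.05,1.05,0,0,0,5.6],[0.42,-0.08,1.33,0,0,0,7.1],[0.42,-0.12,1.6,0,0,0,8.5]],
  ],
)

```text
t: 11.08
tool_pos: [0.5811, 0.0586, 0.0865]
tool_rot: [-2.59, -1.778, -0.005]
contact_force: [-1.1, -0.1, -0.5]
opening: 0.0243
```

```bash
python3 sw.py sc 1.755 -1 .575 .6 .625 .65 .675 .7
```

```text
t11.12 pos [0.5814 0.0585 0.0866] psi -0.368 F [-0.2  0.4  0.8] op 0.0249 z [ 0.003  0.002 -1.   ]
tool r 0.1100 ang 1.200 swung 0.555
Ftan -0.3 Frad 0.3
0.575 [-0.    0.22  0.06] [ 0.1 -0.2  1.3]
0.6 [-0.01  0.5   0.06] [ 0.1 -0.2  2.7]
0.625 [-0.03  0.77  0.06] [ 0.1 -0.2  4.2]
0.65 [-0.05  1.04  0.06] [ 0.1 -0.2  5.6]
0.675 [-0.08  1.32  0.06] [ 0.1 -0.2  7. ]
0.7 [-0.12  1.59  0.06] [ 0.1 -0.2  8.5]
```

View pics/scc.png

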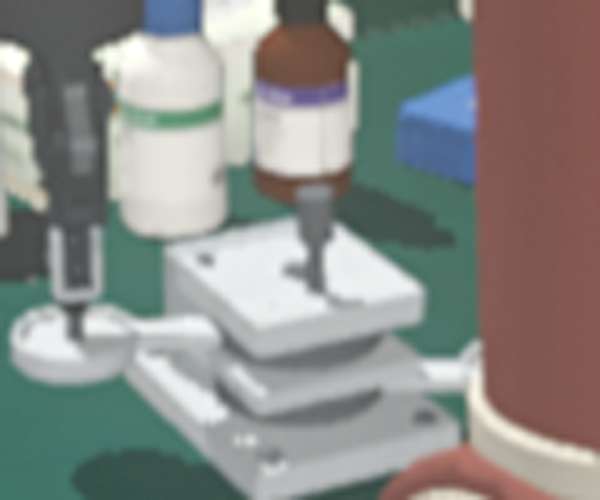

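The pin's head top fell from (343,130) to (315,190) in the crop, about 30 mm, so it is through the upper hub. I'll open, lift and go to the lower knob.

Request:
play_rows(
  motion=[
    [[0.1,0,-0.3,0,0,0,0],[-0.2,0,-0.3,0,0,0,0],[-0.2,0,-0.3,0,0,0,0],[-0.2,0,-0.3,-5,0,0,0],[-0.2,0,-0.3,-10,0,0,0],[-0.2,0,-0.3,-10,0,0,0]],
  ],
)

```text
t: 11.88
tool_pos: [0.5816, 0.0594, 0.1929]
tool_rot: [2.585, 1.774, 0.019]
contact_force: [-0.4, -0.8, -0.1]
opening: 0.051
```

Run:
```python
from h import *
st(); print(delta([.4843,-.1379,.183],-.547)); snap('scene','s10')
snap('wrist','w10')
```

```text
t11.88 pos [0.5816 0.0594 0.1929] psi -0.368 F [-0.4 -0.8 -0.1] op 0.0510 z [ 0.014  0.002 -1.   ]
(array([-21.92,  -1.99,   0.82]), array([ 0.7, -0.4, 10.3]))
```

View pics/w10.png

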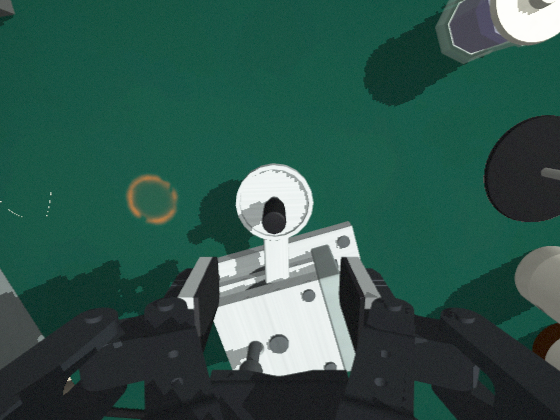

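Request:
play_rows(
  motion=[
    [[-0.2,-5.5,-0.5,0,0.4,0,3],[-0.2,-11,-1,0,0.7,-0.2,6],[-0.2,-16.5,-1.5,0.4,0.7,-0.4,9],[-0.2,-21.9,-2,0.8,0.7,-0.4,10.3],[-0.2,-21.9,-2,0.8,0.7,-0.4,10.3],[-0.2,-21.9,-2,0.8,0.7,-0.4,10.3],[-0.2,-21.9,-2,0.8,0.7,-0.4,10.3]],
  ],
)

```text
t: 12.85
tool_pos: [0.4813, -0.1366, 0.1777]
tool_rot: [-2.732, -1.537, 0.013]
contact_force: [0.1, -0.0, 0.1]
opening: 0.0513
```

Run:
```python
from h import *
snap('wrist','w11'); st(); print(delta([.4843,-.1379,.086],-.547)); print(proj('w11',[.4843,-.1379,.115]))
```

```text
t12.90 pos [ 0.4815 -0.1366  0.178 ] psi -0.546 F [-0.2 -0.5  0. ] op 0.0513 z [-0.01   0.002 -1.   ]
(array([0.07, 0.4 , 9.19]), array([-0.6,  0.2,  0.1]))
[283.42227719 226.15621763]
```

View pics/w11.png

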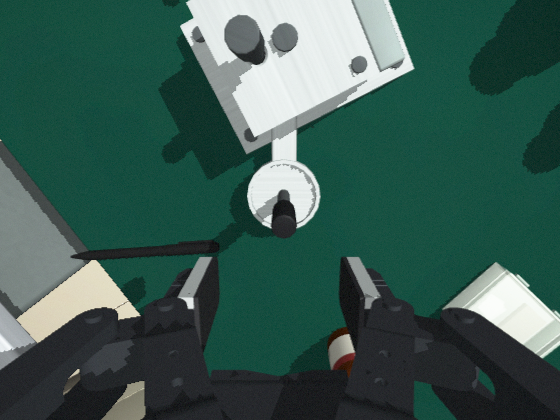

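The lower knob's top is at (284,227), where predicted. I'll go down and cage it.

Request:
play_rows(
  motion=[
    [[-0.2,0.07,0.4,4,-0.6,0.2,0],[-0.2,0.07,0.4,8,-0.6,0.2,0],[-0.2,0.07,0.4,9.2,-0.6,0.2,0],[0.2,0.07,0.4,9.2,-0.6,0.2,0],[0.42,0.07,0.4,9.2,-0.6,0.2,0],[0.42,0.07,0.4,9.2,-0.6,0.2,0]],
  ],
)

```text
t: 13.65
tool_pos: [0.4855, -0.1384, 0.0878]
tool_rot: [2.735, 1.539, 0.003]
contact_force: [-0.6, -0.9, 0.0]
opening: 0.0248
```

```bash
python3 sw.py sd -2.118 1 .05 .1 .15 .2 .225 .25; python3 -c "
from h import *
snap('wrist','w12')"
```

```text
t13.70 pos [ 0.4853 -0.1384  0.0875] psi -0.546 F [-0.1  0.3  0.1] op 0.0246 z [ 0.003 -0.002 -1.   ]
tool r 0.1098 ang -2.108 swung 0.010
Ftan -0.2 Frad -0.3
0.05 [-0.    0.44  0.16] [ 0.2  0.  -2.8]
0.1 [0.04 0.99 0.16] [ 0.2  0.  -5.6]
0.15 [0.1  1.53 0.16] [ 0.2  0.  -8.5]
0.2 [0.2  2.07 0.16] [  0.2   0.  -11.4]
0.225 [0.26 2.34 0.16] [  0.2   0.  -12.8]
0.25 [0.32 2.61 0.16] [  0.2   0.  -14.2]
```

View pics/sd.png

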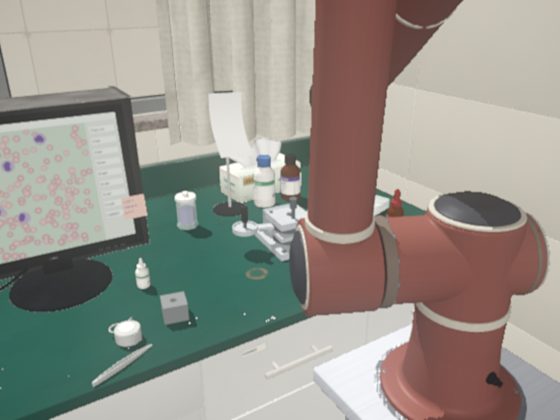

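View pics/w12.png

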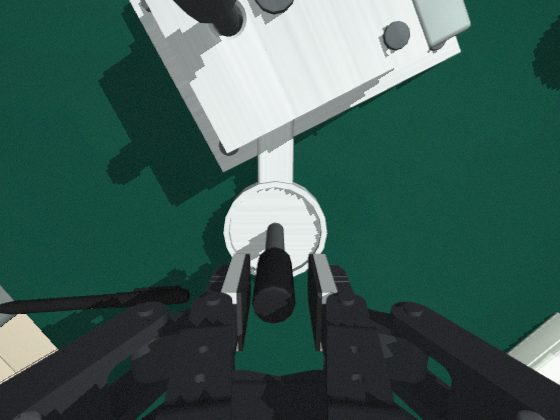

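The knob is caged, and the pin is still visible in both the scene and wrist views. I'll sweep now.

Request:
play_rows(
  motion=[
    [[0.42,0,0.44,0.1,0,0,-2.8],[0.42,0.04,0.99,0.1,0,0,-5.6],[0.42,0.1,1.53,0.1,0,0,-8.5],[0.42,0.2,2.07,0.1,0,0,-11.4],[0.42,0.26,2.34,0.1,0,0,-12.8],[0.42,0.32,2.61,0.1,0,0,-14.2]],
  ],
)

```text
t: 14.5
tool_pos: [0.5091, -0.1491, 0.0865]
tool_rot: [2.523, 1.867, 0.001]
contact_force: [-1.1, 0.7, 0.7]
opening: 0.0248
```

```bash
python3 sw.py se -2.118 1 .275 .3 .325 .35 .375 .4
```

```text
t14.55 pos [ 0.5094 -0.1493  0.0865] psi -0.296 F [-0.5  0.7  0.9] op 0.0250 z [ 0.003 -0.002 -1.   ]
tool r 0.1100 ang -1.867 swung 0.251
Ftan -0.7 Frad -0.6
0.275 [0.01 0.26 0.05] [ 0.2  0.1 -1.4]
0.3 [0.02 0.54 0.05] [ 0.2  0.1 -2.8]
0.325 [0.04 0.81 0.06] [ 0.2  0.1 -4.3]
0.35 [0.06 1.09 0.06] [ 0.2  0.1 -5.7]
0.375 [0.09 1.36 0.06] [ 0.2  0.1 -7.1]
0.4 [0.13 1.63 0.06] [ 0.2  0.1 -8.6]
```

View pics/sec.png

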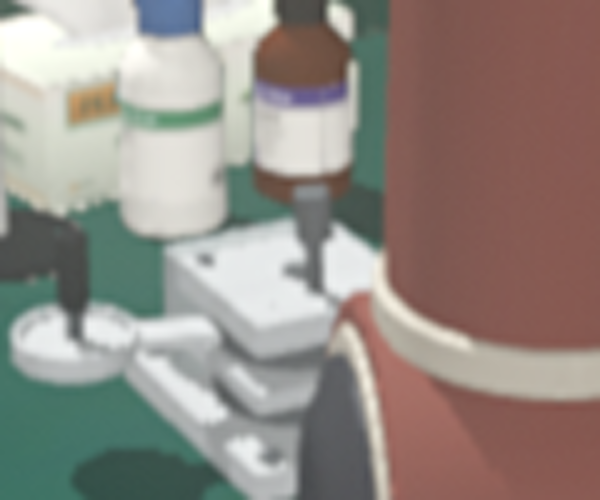

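The pin is unchanged, with its head top at (312,190). Continuing.

Request:
play_rows(
  motion=[
    [[0.42,0.01,0.26,0,0,0,-1.4],[0.42,0.02,0.54,0,0,0,-2.8],[0.42,0.04,0.81,0,0,0,-4.3],[0.42,0.06,1.09,0,0,0,-5.7],[0.42,0.09,1.36,0,0,0,-7.1],[0.42,0.13,1.63,0,0,0,-8.6]],
  ],
)

```text
t: 15.3
tool_pos: [0.5255, -0.1528, 0.0865]
tool_rot: [2.374, 2.053, 0.001]
contact_force: [-1.0, 0.4, 1.0]
opening: 0.0244
```

```bash
python3 sw.py sf -2.118 1 .425 .45 .475 .5 .525 .55
```

```text
t15.35 pos [ 0.5258 -0.1529  0.0866] psi -0.144 F [-0.9 -0.2 -0.5] op 0.0244 z [ 0.003 -0.002 -1.   ]
tool r 0.1100 ang -1.714 swung 0.404
Ftan -0.9 Frad 0.3
0.425 [0.   0.23 0.06] [ 0.2  0.1 -1.3]
0.45 [0.01 0.51 0.06] [ 0.2  0.1 -2.7]
0.475 [0.03 0.78 0.06] [ 0.2  0.1 -4.1]
0.5 [0.05 1.05 0.06] [ 0.2  0.1 -5.6]
0.525 [0.08 1.33 0.06] [ 0.2  0.1 -7. ]
0.55 [0.12 1.6  0.06] [ 0.2  0.1 -8.4]
```

View pics/sfc.png

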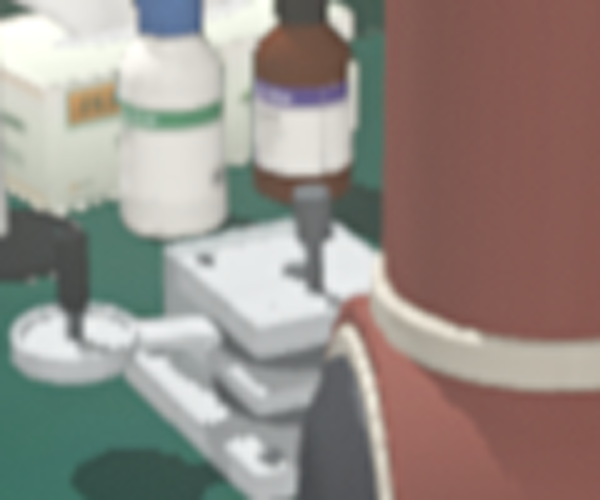

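Still up at (312,190).

Request:
play_rows(
  motion=[
    [[0.42,0,0.23,0,0,0,-1.3],[0.42,0.01,0.51,0,0,0,-2.7],[0.42,0.03,0.78,0,0,0,-4.1],[0.42,0.05,1.05,0,0,0,-5.6],[0.42,0.08,1.33,0,0,0,-7.0],[0.42,0.12,1.6,0,0,0,-8.4]],
  ],
)

```text
t: 16.1
tool_pos: [0.542, -0.154, 0.0866]
tool_rot: [2.214, 2.223, 0.001]
contact_force: [-1.7, 0.8, -0.1]
opening: 0.0247
```

```bash
python3 sw.py sg -2.118 1 .575 .6 .625 .65 .675 .7
```

```text
t16.15 pos [ 0.5423 -0.154   0.0867] psi 0.005 F [-0.7  0.3 -0.1] op 0.0248 z [ 0.004 -0.002 -1.   ]
tool r 0.1100 ang -1.563 swung 0.555
Ftan -0.7 Frad -0.3
0.575 [0.01 0.22 0.07] [ 0.2  0.1 -1.3]
0.6 [0.02 0.5  0.07] [ 0.2  0.1 -2.8]
0.625 [0.03 0.77 0.07] [ 0.2  0.1 -4.2]
0.65 [0.06 1.05 0.07] [ 0.2  0.1 -5.6]
0.675 [0.09 1.32 0.08] [ 0.2  0.1 -7.1]
0.7 [0.13 1.59 0.08] [ 0.2  0.1 -8.5]
```

View pics/sgc.png

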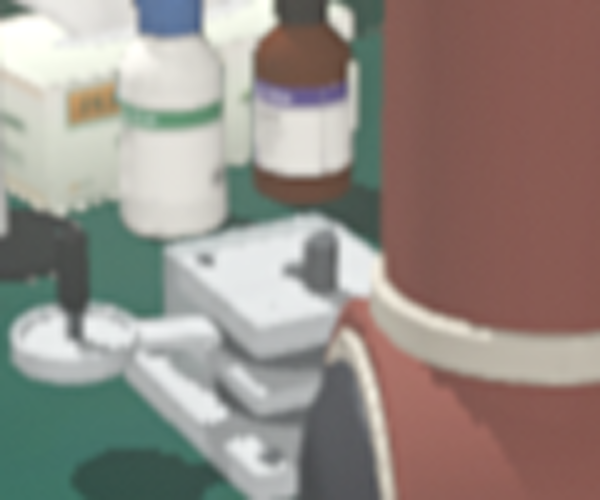

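The pin has dropped to about (320,235). I'll open, withdraw and check whether the head sits flat.

Request:
play_rows(
  motion=[
    [[0.1,0,-0.3,0,0,0,0],[-0.2,0,-0.3,0,0,0,0],[-0.2,0,-0.3,0,0,0,0],[-0.2,0,-0.3,-5,0,0,0],[-0.2,0,-0.3,-10,0,0,0],[-0.2,0,-0.3,-11,0,0,0]],
  ],
)

```text
t: 16.9
tool_pos: [0.5412, -0.1548, 0.2019]
tool_rot: [2.208, 2.218, 0.007]
contact_force: [0.7, 0.5, -0.2]
opening: 0.0515
```

Run:
```python
from h import *
snap('scene','s13');snap('wrist','w13'); st(); crop('s13',260,190,320,240,12,'s13c');crop('w13',140,0,420,260,2.5,'w13c')
print((proj('s13',[.522,-.042,.108])-[260,190])*12,(proj('s13',[.522,-.042,.082])-[260,190])*12)
print((proj('w13',[.522,-.042,.108])-[140,0])*2.5,(proj('w13',[.522,-.042,.082])-[140,0])*2.5)
print(delta([.522,-.042,.185],0))
```

```text
t17.00 pos [ 0.5398 -0.1542  0.1986] psi 0.005 F [0.3 0.3 0.2] op 0.0514 z [ 0.007 -0.004 -1.   ]
[405.66116297 198.49234845] [405.17011016 317.89250156]
[264.63018117  78.736269  ] [272.13995142  99.58772941]
(array([11.23, -1.74,  1.3 ]), array([0.4, 0.2, 0.3]))
```

View pics/s13c.png

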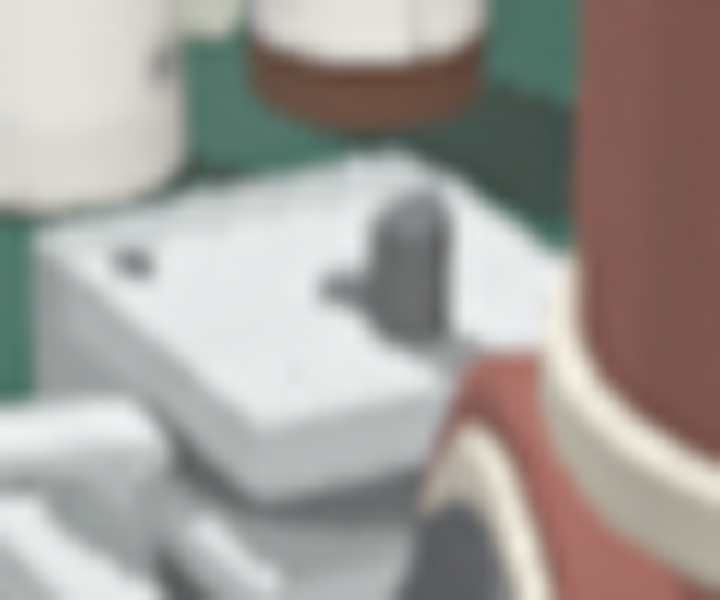

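View pics/w13c.png

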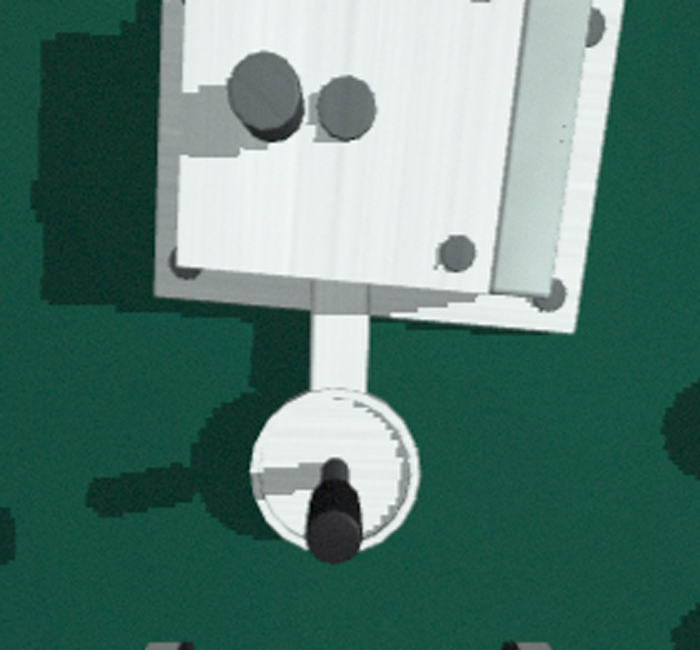

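In the scene view the head's lower edge, at (405,345), meets the plate with no gap visible. To confirm, I'll feel for the top of the head with shut fingers; it should be at z = 0.108.

Request:
play_rows(
  motion=[
    [[0.3,5.5,-0.9,0.5,0.4,0.2,0],[1,11.2,-1.74,1.3,0.4,0.2,0],[1,11.2,-1.74,3.5,0.4,0.2,0],[1,11.2,-1.74,6,0.4,0.2,0],[1,11.2,-1.74,7.8,0.4,0.2,0],[1,11.2,-1.74,7.8,0.4,0.2,0]],
  ],
)

```text
t: 17.75
tool_pos: [0.5204, -0.0423, 0.1169]
tool_rot: [-2.213, -2.223, 0.005]
contact_force: [-0.8, 0.2, 0.7]
opening: -0.0
```

Run:
```python
from h import *
st(); snap('wrist','w14'); print(delta([.522,-.042,.109],0))
```

```text
t17.75 pos [ 0.5204 -0.0423  0.1169] psi 0.004 F [-0.8  0.2  0.7] op -0.0000 z [-0.006  0.001 -1.   ]
(array([0.06, 0.04, 0.97]), array([-0.2, -0. ,  0.2]))
```

View pics/w14.png

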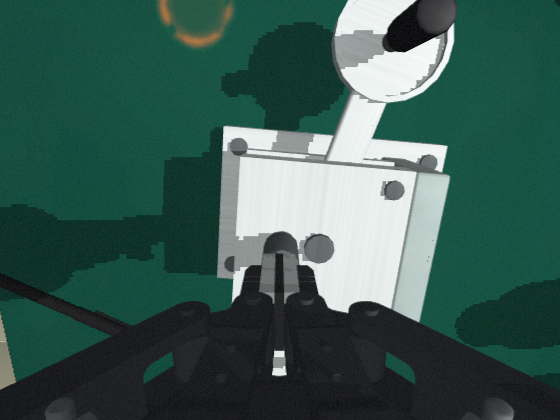

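Request:
play_rows(
  motion=[
    [[1,0,0.1,0.4,-0.3,0,0],[1,0,0.1,0.6,-0.3,0,0],[1,0,0.1,0.75,-0.3,0,0],[1,0,0.1,0.75,-0.3,0,0]],
  ],
)

```text
t: 18.3
tool_pos: [0.5227, -0.0426, 0.1113]
tool_rot: [2.216, 2.225, 0.004]
contact_force: [-0.1, -0.0, 0.0]
opening: -0.0001
```

Run:
```python
from h import *
st()
```

```text
t18.30 pos [ 0.5227 -0.0426  0.1113] psi 0.004 F [-0.1 -0.   0. ] op -0.0001 z [ 0.003  0.    -1.   ]
```

No contact at 0.111, so the head isn't hung up by more than that. I'll go a little further down.

Request:
play_rows(
  motion=[
    [[1,0,0,0.15,0,0,0],[1,0,0,0.25,0,0,0],[1,0,0,0.35,0,0,0],[1,0,0,0.4,0,0,0],[1,0,0,0.4,0,0,0]],
  ],
)

```text
t: 18.92
tool_pos: [0.5231, -0.0426, 0.1081]
tool_rot: [2.215, 2.224, 0.005]
contact_force: [-0.8, 0.4, 5.6]
opening: -0.0002
```

Run:
```python
from h import *
st()
```

```text
t18.93 pos [ 0.5231 -0.0426  0.1081] psi 0.004 F [-0.8  0.4  5.6] op -0.0002 z [ 0.004  0.    -1.   ]
```

Contact came at z = 0.1081 with 5.6 N, so the head is flat on the plate. I'll withdraw up and back.

Request:
play_rows(
  motion=[
    [[1,0,0,-3,0,0,0],[1,0,0,-8,0,0,0],[1,0,0,-13,0,0,0],[1,5,-5,-15,0,0,0],[1,8,-8,-15,0,0,0],[1,8,-8,-15,0,0,0],[1,8,-8,-15,0,0,0]],
  ],
)

```text
t: 19.8
tool_pos: [0.4423, 0.0369, 0.2575]
tool_rot: [2.215, 2.224, 0.004]
contact_force: [-0.9, -1.2, -0.0]
opening: -0.0003
```

Run:
```python
from h import *
st()
for n in ['scene','top','wrist']: snap(n,n[0]+'15')
a=cv2.imread('pics/s15.png')[150:300,100:430]; b=cv2.imread('pics/t15.png')[60:260,120:450]
cv2.imwrite('pics/f.png',np.vstack([cv2.resize(a,(660,300)),cv2.resize(b,(495,300)).copy() if 0 else cv2.copyMakeBorder(cv2.resize(b,(495,300)),0,0,0,165,0)]))
```

```text
t19.80 pos [0.4423 0.0369 0.2575] psi 0.004 F [-0.9 -1.2 -0. ] op -0.0003 z [ 0.004 -0.    -1.   ]
```

View pics/f.png

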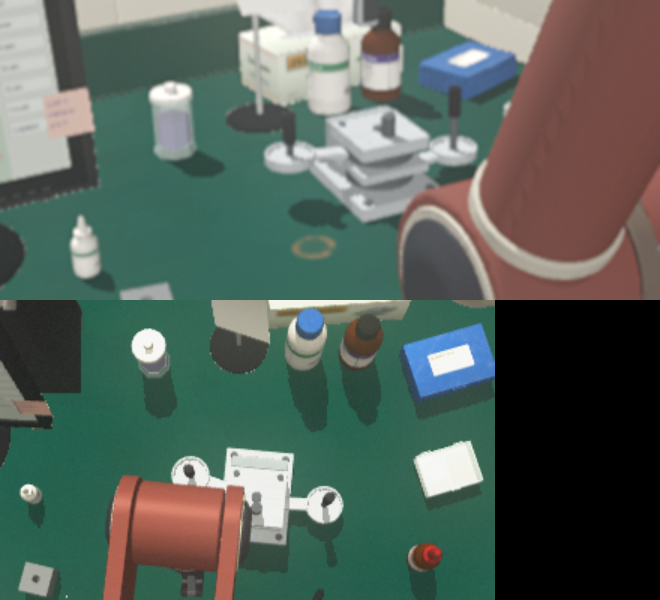

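View pics/w15.png

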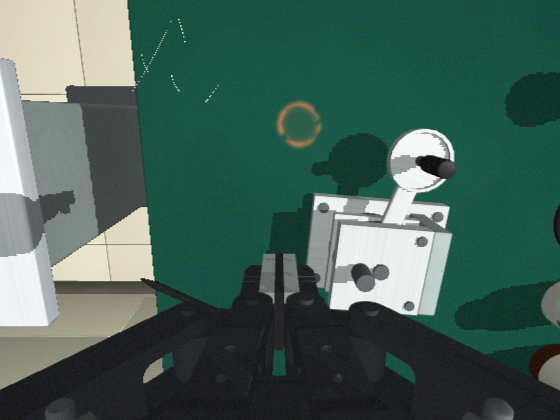

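The pin is home with its head on the plate, the three bystanders haven't moved, and the robot is clear of everything. Handing in.

```bash
python3 -c "
from h import *
print(ctrl.finish_job())"
```

```text
the job is handed in; nothing more can be done
None
```

The stand is locked for carrying: the pin is fully home through both arms, and I handed the job in at about 20 s of the 67 s allowed.

- **What I did:** I stood the pin in the top plate's hole, then swung the upper arm about 0.5 rad until the pin dropped about 30 mm. I then swung the lower arm about 0.5 rad until it dropped the rest of the way.
- **Pin home:** Shut fingers met the top of the head at z = 0.1081 m with 5.6 N, against 0.108 m expected. The last pictures show no gap under the head. An earlier reading from the scene picture put the final drop at about 23 mm instead of 26 mm; feeling for the head settled that.
- **Surroundings:** The dropper bottle with the red top, the small white dropper bottle and the coverslip box look upright and where they started. The robot was clear of everything at hand-in.
- **Not checked:** I did not push the arms afterwards to feel that they are blocked. I took that from the two drops and the head's final height.

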